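# Show a vacuum-pod pad to the inspection camera

### The job

The open lid of the black cutter case stands in the inspection camera's view: lower it fully shut first, without letting it slam. Then lift the black rubber vacuum-pod pad out of its slot in the wooden block and hold it in the air in front of the lens, upright with its long side level, its middle on the lens axis and 250 mm from the front of the lens, with its grooved sealing face turned squarely to the lens. Finish still holding it there, still, without having touched the camera or disturbed anything else on the bench.

Things in the scene. Friction and masses are not known exactly. Their poses are not given: they have to be found in the camera images.
- cutter_case_lid (a joint): hinge of the cutter case's lid, rad: 0 = fully shut, grows as the lid opens (1.57 = standing upright, 1.92 = stop); it starts about upright. The hinge has enough friction (0.15 N m) that the lid stays wherever it is left; pushing it needs 1 to 3 N near its free edge.
- cutter_case: black plastic cutter case with its lid up, 165 x 250 mm and 46 mm high when shut, fixed to the bench between camera and robot. Origin at the centre of its underside, z up; local x points from its front edge to its hinge, which runs along local y at the back (the side of the camera). The lid is a 165 x 250 mm tray, 15 mm thick with a flat outer face; shut, that face is level, 46 mm above the bench.
- lid_hinge_line (a point): middle of the lid's hinge line, at the back of the case, 31 mm above the bench. The lid's inner rim plane contains this line; its outer face lies 15 mm further out.
- lid_edge (a point): middle of the lid's free edge (half way through its 15 mm thickness), 169 mm from the hinge line. Moves with the lid.
- inspection_camera: grey camera with round ring light on a steel column with a flat base, fixed to the bench beyond the case, 240 mm high. Origin at bench height straight below the front of the lens; local z up, local x points along the lens axis backwards, away from the scene (the camera looks along its -x, level, 160 mm above the bench).
- lens_front (a point): centre of the front of the lens, 160 mm above the bench; axes as the camera's. The ring light round it is 84 mm across.
- focus_point (a point): the spot in the air on the lens axis 250 mm in front of the lens, 160 mm above the bench, where the middle of the pad has to be held; axes as the camera's.
- pod_pad: black rubber pad, 118 x 66 mm and 16 mm thick, standing on a long side in one of the three slots of the wooden block (which slot varies). Origin in the middle of its flat back face; local x along the 66 mm side (vertical while it stands), local y along the 118 mm side, local z out of the grooved face. The grooved face's outer 3 mm are stepped down 6 mm all round. It weighs about 0.16 kg; its top edge is 78 mm above the bench.
- pad_centre (a point): centre of the pad (8 mm in front of its origin); axes as the pad's.
- pad_grooved_face (a point): middle of the pad's grooved sealing face.
- pad_block: light wooden block, 100 x 150 mm and 34 mm high, fixed to the bench, origin at the centre of its underside, z up. Three slots run along its local x, at local y = -50, 0 and +50 mm, each 20 mm wide with its floor 12 mm above the bench. The pad's grooved face looks along the block's local +y.
- wood_packer: brown wood packer, 75 x 52 x 18 mm, standing on edge in another slot of the block, top 64 mm above the bench; leave it there. Origin in the middle of one large face.
- steel_parallel: bright steel bar with three holes, 100 x 45 x 16 mm, standing on edge in the remaining slot, top 57 mm above the bench; leave it there. Origin in the middle of one large face.
- toolholder_a: steel tool holder standing on its nut, 64 mm across and 110 mm high, left of the case; leave alone. Origin under its centre.
- toolholder_b: a second such tool holder, 64 mm across and 110 mm high; leave alone. Origin under its centre.
- collet_nut: black ring nut lying flat, 53 mm across, 22 mm high, near the bench's front edge; leave alone. Origin under its centre.
- collet: steel spring collet standing, 34 mm across, 46 mm high; leave alone. Origin under its centre.
- hook_spanner: flat black hook spanner, 206 x 80 x 6 mm, lying at the left; leave alone.
- mallet: mallet with wooden handle, 255 x 110 x 38 mm, lying at the left; leave alone.
- dust_brush: long wooden hand brush, 286 x 40 x 48 mm, lying in front of the case; leave alone. Origin under its centre, local y along its length.
- wood_offcut: light wood offcut lying flat, 110 x 45 x 22 mm, at the right; leave alone.
- dark_offcut: dark wood offcut lying flat, 130 x 32 x 24 mm, at the right; leave alone.

How it is judged (in metres and radians):
On the way, in this order (a step that is already met when the one before it is completed fails the run):
1. the lid of the cutter case is lowered fully shut while the pad still stands in its slot (value of joint cutter_case_lid below 0.05 rad and distance of pad_centre from where it was at the start of the episode below 0.02 m), for 0.2 s.
2. the pad is lifted clear of the block by the gripper, the lid staying shut (height (world z) of pad_centre above 0.1 m and contact force between the fingers and pod_pad above 1 N and contact force between pod_pad and pad_block below 0.05 N and value of joint cutter_case_lid below 0.05 rad), for 0.2 s.
At the end, for the whole second after the job is handed in: Lid shut (under 0.05 rad). The pad hangs still in the gripper, touching nothing else; its centre is within 20 mm sideways and in height, and 30 mm along the lens axis, of the spot 250 mm before the lens; grooved face to the lens, square within 0.18 rad, long side level within 0.18 rad (x of pad_centre in the frame of focus_point between -0.03 and 0.03 m and y of pad_centre in the frame of focus_point between -0.02 and 0.02 m and z of pad_centre in the frame of focus_point between -0.02 and 0.02 m and angle between the z axis of pod_pad and the x axis of inspection_camera, either way round below 0.18 rad and angle between the y axis of pod_pad and the y axis of inspection_camera, either way round below 0.18 rad and z of lens_front in the frame of pod_pad above 0.1 m and value of joint cutter_case_lid below 0.05 rad and contact force between the fingers and pod_pad above 1 N and contact force between pod_pad and cutter_case below 0.05 N and contact force between pod_pad and inspection_camera below 0.05 N and linear speed of pod_pad below 0.02 m/s and angular speed of pod_pad below 0.15 rad/s); the arm keeps its last pose, push and grip.
It fails at once if the lid slams (closes faster than 2.5 rad/s) (velocity of joint cutter_case_lid below -2.5 rad/s).
It fails at once if the camera is touched (over 1 N) (contact force between any of the arm, the fingers, pod_pad and inspection_camera above 1 N).
It fails at once if something else on the bench or in the block is moved by more than 30 mm (distance of any of wood_packer, steel_parallel, toolholder_a, toolholder_b, collet_nut, collet, dust_brush, mallet, hook_spanner, wood_offcut, dark_offcut from where it was at the start of the episode above 0.03 m).
It also fails if it takes over 54 s, if anything falls off the work surface, if the arm or the gripper's body presses on something with over 40 N, if the wrist force passes 120 N, or if a joint passes its speed limit or range.

### The arm

A 6-joint arm with a two-finger parallel gripper is mounted at the origin on a cart in front of the work surface, level with it; the furniture and walls round the work are solid. World frame = base frame: x ahead of the robot, y to its left, z up, the work surface at z = 0. Lengths are in mm, angles in rad, forces in N, time in s.
With the tool pointing down it reaches from about 150 to 775 mm from the base axis. Payload 6.1 kg.
Tool frame: the origin (TCP) lies between the finger pads; the fingertips stand 17 mm ahead of it and the grasp point (between the pads) lies 2 mm behind it (manip.finger_overhang is the z of the fingertips in the tool frame, in mm); z points along the fingers, y is the direction in which the jaws open and shut (so a half turn about z gives the same grasp; the last joint's range is limited). The gripper opens to 85 mm and grips with 20 to 120 N. Pads are 22 mm wide; open, the fingers measure 114 mm over their backs; the gripper's body (76 mm by 85 mm) begins 54 mm behind the grasp point. The pads swing forward as they close: fully open they stand 13 mm farther back than shut.
Start: joints at [-1.12, 0.126, -0.04, 1.405, 0, 1.571], TCP at [228.726, -472.538, 248.295] pointing down, gripper open.
Joint ranges: [-2.72, 2.72], [-0.95, 1.95], [-1.27, 1.35], [-1.78, 2.02], [-1.46, 1.47], [-3.14, 3.14]. Speed limits (rad/s): [2.39, 2.39, 3.01, 3.14, 3.14, 3.14].

### API

Orientations are given as a rotation vector (axis times angle).
In Python, from plant import manip gives the robot as it stands.
- The arm moves only by the tool drive_tool, never from a script. Its argument "increments" is a list of rows, each a list of 2 entries, a list of its own where there are three numbers: the shift along the tool's x, y, z each as a share of 0.3 m, from -1 to 1, then the turn, a rotation vector about the tool's x, y, z each as a share of 45 degrees, from -1 to 1. In form: [[[x, y, z], [rx, ry, rz]], ...]. A call has 1 to 20 rows; each row is the pose to reach, as a shift and turn from the pose commanded when the call began, along the tool's axes at that moment; what a row does not reach only later rows make up. A row lasts 1/10 s, in which the tool goes at most 50 mm and 8.59 degrees, less where a joint would pass 70% of its speed; a pose out of reach is approached as far as the arm can. A call with a number of a shift or a turn outside -1 to 1 is refused whole. A call with a gripper value outside its range is refused whole. "grip" is the finger opening in mm, from 0 to 85.4, set as the call begins (left out, the last holds). The fingers move at their own pace and stop on an object; the grip force is fixed at half the most. Time passes only in rows, so rows that repeat a pose let the fingers close. It gives the time, the measured TCP pose, the force and the opening at its end, in the units of the state.
- manip.read_state(): the state, without advancing time (a new reading comes with each control period).
- manip.read_camera(name): name is "scene" or "top"; returns the picture (400x640x3 uint8, red, green, blue); there is no depth.
- manip.camera_info(name): a dict with "fx", "fy", "cx", "cy" (pixels), "dist" ([k1, k2, p1, p2, k3] as OpenCV has them; the pictures are not rectified), "pose" (4x4, takes a point from camera to world coordinates). Camera axes: x right, y down, z forward; pixel columns grow to the right and rows downward; lengths in mm; the calibration is good to about 2 mm. A picture is of the moment at which its call begins. camera_info takes no time and is no camera call.
- manip.close_job(): hands the job in, once; it reports no verdict.
The state is a dict: "time": time; "joint_pos": joint angles; "qvel": joint speeds; "joint_efforts": joint torques, N m; "eef_pos": TCP position; "tcp_rot": TCP orientation; "contact_force": force on the tool from outside, world axes, zero at the start; "wrist_torque": the same for the moment, N m; "width": finger opening in mm.
Only numpy, scipy, OpenCV 4.12 (cv2) and the standard library are available. Lean on these libraries where they do the work, as an engineer would, in place of code of your own. Each camera call takes 0.05 s, during which the arm holds its last target.

## Working session

There is one attempt and no reset: what is moved stays moved. The work goes in short steps, Python scripts to look and compute and a tool call to move; the robot and the scene stay as the last step left them, time stands still between calls to the robot, and variables do not carry over. Pictures are saved under pics/ and viewed, and the job is handed in when it is done.

Besides the shell and the picture viewer there is one more tool, called after "Call:" as name(argument=value, ...) on one line, values as JSON. drive_tool: Moves the arm, as the interface text tells. Its arguments: {"type":"object","properties":{"increments":{"type":"array","items":{"type":"array"}},"grip":{"type":"number"}},"required":["increments"]}

```bash
ls; mkdir -p pics
python3 - <<'E'
from plant import manip
import cv2
print(manip.read_state())
for n in("scene","top"):
    im=manip.read_camera(n); cv2.imwrite(f"pics/{n}0.png",im[:,:,::-1]); print(manip.camera_info(n))
E
```

```text
pics
{'time': 0.0, 'joint_pos': array([-1.12002220e+00,  1.26387630e-01, -4.06038834e-02,  1.40540521e+00,
       -3.45745123e-05,  1.57080461e+00]), 'qvel': array([-0.00196524, -0.00062105,  0.00174199,  0.00118573, -0.00117282,
        0.00058353]), 'joint_efforts': array([-1.23121331e-04, -4.35920370e+01,  3.52921200e+01,  1.72769098e-02,
        1.36909111e-04, -1.64131927e-05]), 'eef_pos': array([ 228.54822817, -472.21925182,  247.52633786]), 'tcp_rot': array([-3.06062438e+00, -7.01735062e-01,  6.14458897e-04]), 'contact_force': array([0.24834612, 0.38537134, 0.24814677]), 'wrist_torque': array([ 0.01011236,  0.00928671, -0.01134943]), 'width': 85.2912949233549}
{'fx': 457.37613298010183, 'fy': 457.37613298010183, 'cx': 321.4140052708439, 'cy': 199.09045584697924, 'dist': array([0.03618065, 0.        , 0.        , 0.        , 0.        ]), 'pose': array([[ 6.53837500e-01, -4.62447007e-01,  5.98865000e-01,
        -5.89356396e+02],
       [-7.56365533e-01, -4.20597654e-01,  5.01007778e-01,
        -9.97972776e+02],
       [ 2.01916669e-02, -7.80538518e-01, -6.24781496e-01,
         1.30992325e+03],
       [ 0.00000000e+00,  0.00000000e+00,  0.00000000e+00,
         1.00000000e+00]])}
{'fx': 452.2308164584916, 'fy': 452.2308164584916, 'cx': 316.1176411734179, 'cy': 198.12849355735113, 'dist': array([-0.03282434,  0.        ,  0.        ,  0.        ,  0.        ]), 'pose': array([[-1.33015859e-02, -9.99097912e-01,  4.03290227e-02,
         4.64676593e+02],
       [-9.99814256e-01,  1.27268976e-02, -1.44734092e-02,
        -4.01445765e+01],
       [ 1.39470896e-02, -4.05140512e-02, -9.99081623e-01,
         1.72966846e+03],
       [ 0.00000000e+00,  0.00000000e+00,  0.00000000e+00,
         1.00000000e+00]])}
```

View pics/scene0.png

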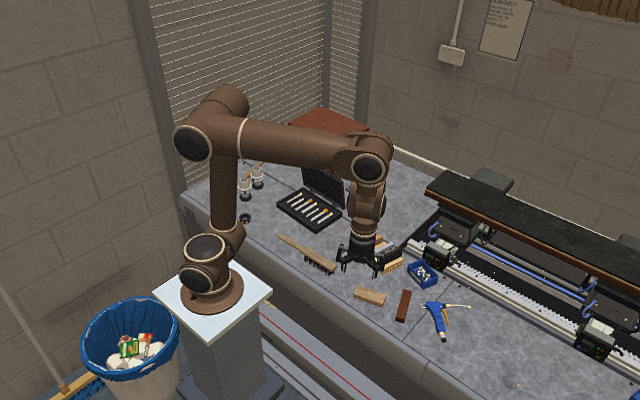

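View pics/top0.png

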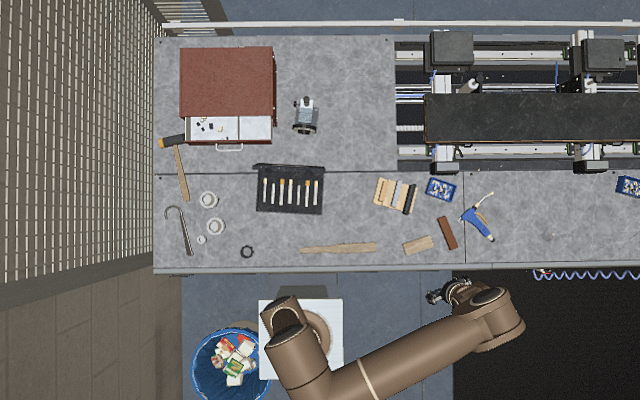

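The top view is useful: camera at about (305,116), case at (290,190), block at (396,195). I'll enlarge it next.

```bash
cat > h.py <<'E'
import numpy as np,cv2
from plant import manip
def und(n,px):
    c=manip.camera_info(n);K=np.array([[c['fx'],0,c['cx']],[0,c['fy'],c['cy']],[0,0,1]])
    p=cv2.undistortPoints(np.array(px,float).reshape(-1,1,2),K,c['dist']).reshape(-1,2)
    return np.c_[p,np.ones(len(p))]@c['pose'][:3,:3].T,c['pose'][:3,3]
def onz(n,px,z):
    d,o=und(n,px);return o+d*((z-o[2])/d[:,2])[:,None]
def proj(n,P):
    c=manip.camera_info(n);K=np.array([[c['fx'],0,c['cx']],[0,c['fy'],c['cy']],[0,0,1]])
    R=c['pose'][:3,:3].T;t=-R@c['pose'][:3,3]
    return cv2.projectPoints(np.array(P,float).reshape(-1,1,3),cv2.Rodrigues(R)[0],t,K,c['dist'])[0].reshape(-1,2)
def crop(n,x0,y0,x1,y1,s,out,im=None):
    if im is None: im=manip.read_camera(n)[:,:,::-1]
    c=cv2.resize(im[y0:y1,x0:x1],None,fx=s,fy=s,interpolation=cv2.INTER_CUBIC)
    for x in range((x0+9)//10*10,x1,10): cv2.putText(c,str(x),((x-x0)*s,8),0,.3,(0,255,255),1);cv2.line(c,((x-x0)*s,10),((x-x0)*s,16),(0,255,255),1)
    for y in range((y0+9)//10*10,y1,10): cv2.putText(c,str(y),(0,(y-y0)*s),0,.3,(0,255,255),1)
    cv2.imwrite(out,c)
E
python3 - <<'E'
from h import *
im=cv2.imread("pics/top0.png")
crop("top",240,85,340,225,4,"pics/c1.png",im)
crop("top",360,165,440,225,8,"pics/c2.png",im)
im=cv2.imread("pics/scene0.png")
crop("scene",260,140,440,290,4,"pics/c3.png",im)
E
```

```text
(no output)
```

View pics/c1.png

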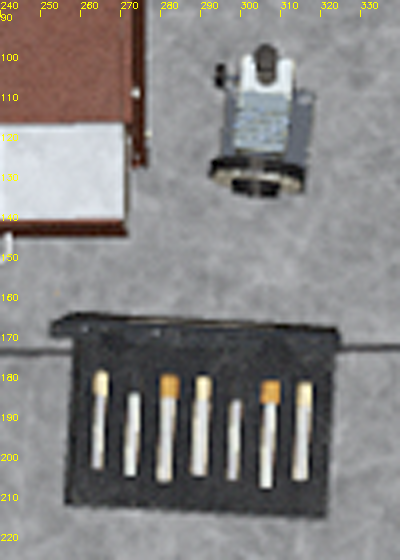

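View pics/c2.png

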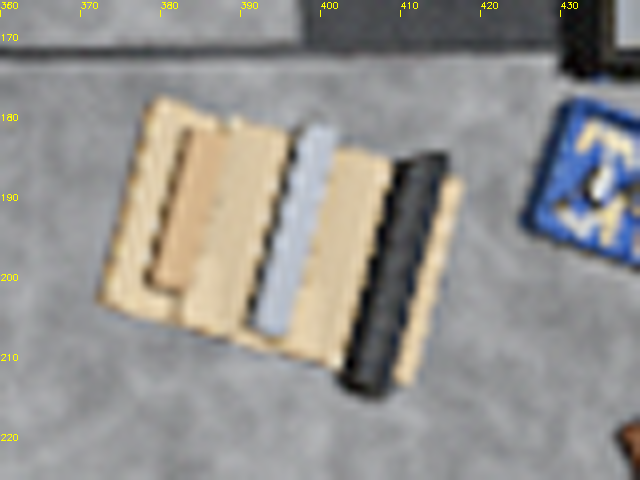

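View pics/c3.png

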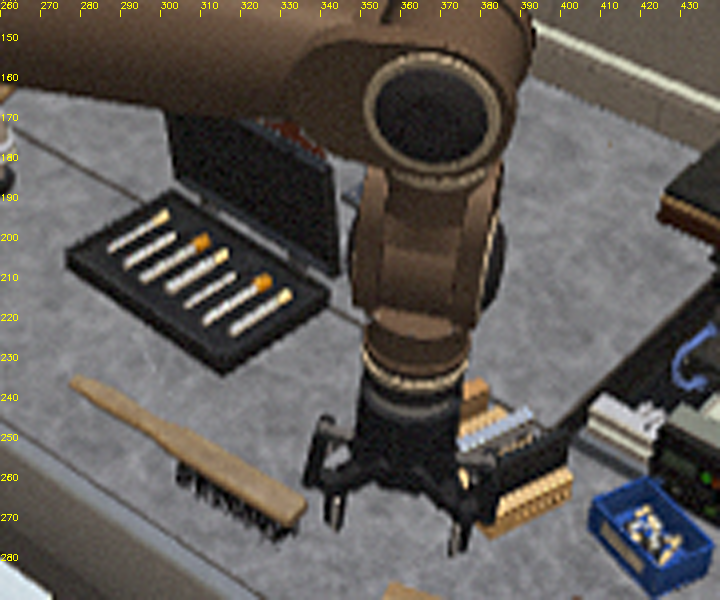

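Run:
```python
from h import *
im=cv2.imread("pics/top0.png")
crop("top",280,90,330,140,11,"pics/c4.png",im)
crop("top",245,155,345,220,8,"pics/c5.png",im)
```

```text
(no output)
```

View pics/c4.png

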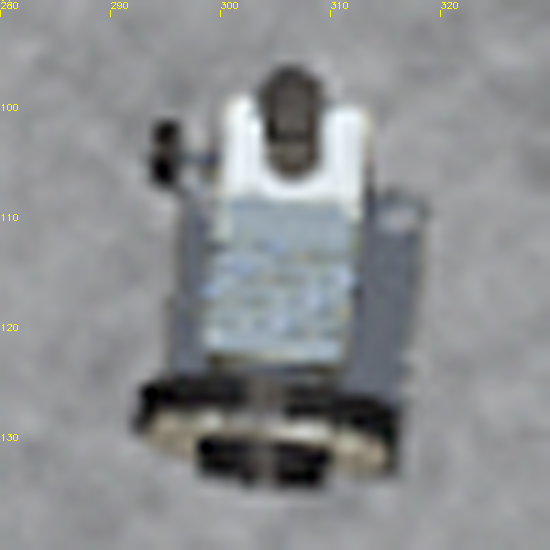

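View pics/c5.png

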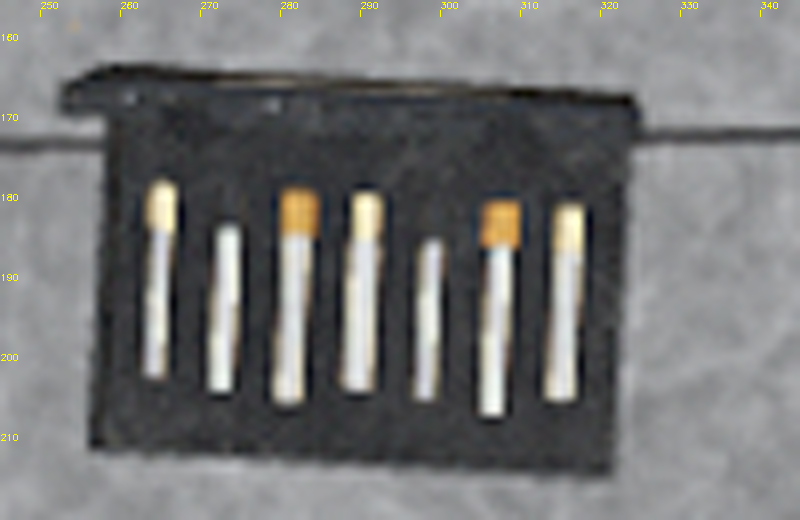

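Run:
```python
from h import *
np.set_printoptions(suppress=True,precision=1)
print("lens",onz("top",[(303.7,133)],160)); print("col",onz("top",[(306.5,99.5)],240))
print("ring L,R",onz("top",[(292.3,128),(316,132)],160))
b=np.array([280,90])
for nm,p,z in [("ringtop",[(150,378),(400,405)],160),("ringbot",[(135,430),(395,470)],160),("baseR",[(425,210),(400,380)],10),("baseL",[(178,200),(165,370)],10),("bodyL",[(224,200),(207,360)],190),("bodyR",[(360,200),(345,360)],190)]:
    q=onz("top",np.array(p)/11+b,z);d=q[1]-q[0];print(nm,q[:,:2].ravel(),np.degrees(np.arctan2(d[1],d[0])))
# case
for nm,p,z in [("front",[(255.8,211.5),(321.3,214.5)],31),("right",[(323,172),(321.3,214.5)],31),("left",[(258,170),(255.8,211.5)],31),("lidtop",[(252.5,167),(324.5,168.5)],200)]:
    q=onz("top",p,z);d=q[1]-q[0];print(nm,q[:,:2].ravel(),np.linalg.norm(d),np.degrees(np.arctan2(d[1],d[0])))
# block z=34 corners
b=np.array([360,165]);P=np.array([(150,97),(105,303),(460,180),(408,385)])/8+b
print("block",onz("top",P,34)[:,:2])
P=np.array([(395,165),(447,155),(340,380),(388,395)])/8+b
print("pad",onz("top",P,78)[:,:2])
```

```text
lens [[756.4 -22.5 160. ]]
col [[854.  -34.1 240. ]]
ring L,R [[774.5  17.1 160. ]
 [759.5 -65.6 160. ]]
ringtop [787.3  12.3 777.8 -67.1] -96.83724792904441
ringbot [770.6  17.3 756.9 -65.2] -99.44657542097926
baseR [876.3 -79.3 816.5 -69.8] 170.94986023466677
baseL [880.7   6.9 820.9  12.1] 175.0480578837837
bodyL [837.  -12.4 786.6  -6.5] 173.3478951087949
bodyR [836.6 -54.9 786.1 -49.6] 173.9658937050068
front [485.9 162.1 471.5 -83.4] 245.95768392697417 -93.3708877903511
right [631.5 -92.  471.5 -83.4] 160.23735755998632 176.91799031600996
left [642.  152.6 485.9 162.1] 156.35907192686943 176.52061143800668
lidtop [634.8 152.  626.8 -92.1] 244.27439569865965 -91.89006721885035
block [[ 609.4 -301.9]
 [ 512.5 -278.8]
 [ 568.4 -447.9]
 [ 472.1 -421.2]]
pad [[ 573.  -407.5]
 [ 577.3 -431.6]
 [ 474.6 -380. ]
 [ 467.4 -402. ]]
```

```bash
cat >> h.py <<'E'
def plan(pos,yaw=None,R=None,pos0=None,R0=None):
    """pose target (tool down, tool-y at angle yaw deg in world) -> shift/turn shares from pose0/current"""
    s=manip.read_state()
    p0=s['eef_pos'] if pos0 is None else np.array(pos0,float)
    A=cv2.Rodrigues(s['tcp_rot'])[0] if R0 is None else R0
    if yaw is not None:
        a=np.radians(yaw);y=np.array([np.cos(a),np.sin(a),0]);z=np.array([0,0,-1.]);R=np.c_[np.cross(y,z),y,z]
    if R is None:R=A
    sh=A.T@(np.array(pos)-p0)/300
    w=cv2.Rodrigues(A.T@R)[0].ravel()/(np.pi/4)
    return np.round(sh,3),np.round(w,3)
def yawof():
    A=cv2.Rodrigues(manip.read_state()['tcp_rot'])[0];return np.degrees(np.arctan2(A[1,1],A[0,1])),A
E
python3 - <<'E'
from h import *
print(yawof(),np.degrees(-1.12))
print(plan((690,20,330)),plan((690,20,330),yaw=85),plan((690,20,330),yaw=-95))
E
```

```text
(np.float64(-64.1725895408462), array([[ 9.00110476e-01,  4.35661269e-01, -6.24585418e-04],
       [ 4.35661715e-01, -9.00109429e-01,  1.37298226e-03],
       [ 3.59599707e-05, -1.50794367e-03, -9.99998862e-01]])) -64.1712730546522
(array([ 2.099, -0.807, -0.273]), array([0., 0., 0.])) (array([ 2.099, -0.807, -0.273]), array([-1.000e-03, -3.000e-03, -3.315e+00])) (array([ 2.099, -0.807, -0.273]), array([-0.002,  0.   ,  0.685]))
```

Run:
```python
from h import *
print(plan((380,-300,350)))
```

```text
(array([ 0.704, -0.297, -0.341]), array([0., 0., 0.]))
```

Call:
drive_tool(increments=[[[0.2,-0.1,-0.2],[0,0,-0.2]],[[0.7,-0.3,-0.34],[0,0,-0.4]],[[0.7,-0.3,-0.34],[0,0,-0.6]],[[0.7,-0.3,-0.34],[0,0,-0.8]],[[0.7,-0.3,-0.34],[0,0,-1]],[[0.7,-0.3,-0.34],[0,0,-1]]], grip=0)

```text
time: 0.7
eef_pos: [381.5, -296.9, 352.1]
tcp_rot: [2.55, 1.832, 0.003]
contact_force: [-0.0, -0.5, 0.9]
width: 0.2
```

Run:
```python
from h import *
s=manip.read_state();print(s['time'],s['eef_pos'],s['joint_pos'],yawof()[0])
print(plan((540,-130,340)))
```

```text
0.7 [ 381.47828949 -296.87711217  352.11173651] [-6.62089692e-01  6.80811795e-02  1.24753405e-01  1.62488493e+00
  1.32956060e-03  1.23347096e+00] -18.607559643832488
(array([0.696, 0.323, 0.042]), array([0., 0., 0.]))
```

Call:
drive_tool(increments=[[[0.2,0.1,0],[0,0,-0.2]],[[0.7,0.32,0.04],[0,0,-0.4]],[[0.7,0.32,0.04],[0,0,-0.6]],[[0.7,0.32,0.04],[0,0,-0.8]],[[0.7,0.32,0.04],[0,0,-1]],[[0.7,0.32,0.04],[0,0,-1]],[[0.7,0.32,0.04],[0,0,-1]]])

```text
time: 1.4
eef_pos: [538.5, -132.7, 337.1]
tcp_rot: [-1.666, -2.661, 0.001]
contact_force: [-0.5, -0.2, -0.5]
width: 0.2
```

Run:
```python
from h import *
s=manip.read_state();print(s['time'],s['eef_pos'],s['joint_pos'],yawof()[0])
print(plan((700,20,300),yaw=86))
im=manip.read_camera("scene")[:,:,::-1]; cv2.imwrite("pics/s1.png",im)
crop("scene",360,220,440,290,9,"pics/c6.png",im)
crop("scene",230,140,440,290,3,"pics/c7.png",im)
```

```text
1.4 [ 538.50859686 -132.69371475  337.08730962] [-2.41459223e-01  2.05194957e-01  2.50419741e-01  1.61816653e+00
 -2.73708929e-04  8.77327306e-01] 25.898331213583223
(array([0.223, 0.707, 0.123]), array([-1.000e-03, -3.000e-03, -1.336e+00]))
```

View pics/c6.png

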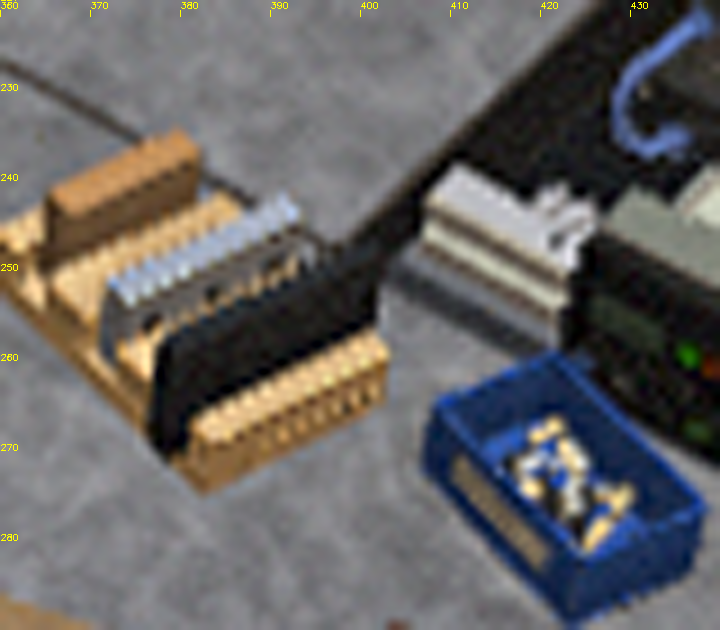

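View pics/c7.png

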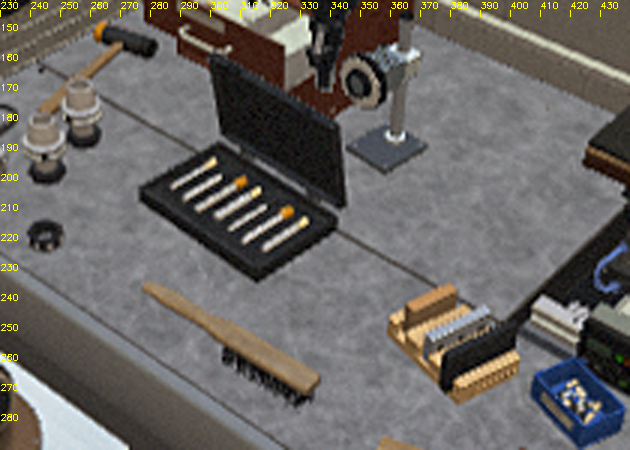

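Run:
```python
from h import *
f=lambda im:np.clip((im.astype(float)/255)**.5*1.6*255-60,0,255).astype(np.uint8)
a=cv2.imread("pics/s1.png");crop("scene",370,240,410,275,14,"pics/c8.png",f(a))
t=cv2.imread("pics/top0.png");crop("top",395,178,425,218,14,"pics/c9.png",f(t))
crop("scene",330,140,380,200,10,"pics/c10.png",a)
x=cv2.imread("pics/c8.png");y=cv2.imread("pics/c9.png")
```

```text
(no output)
```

View pics/c8.png

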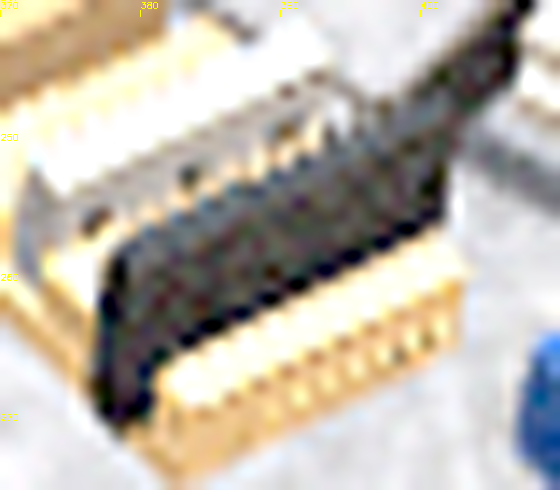

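View pics/c9.png

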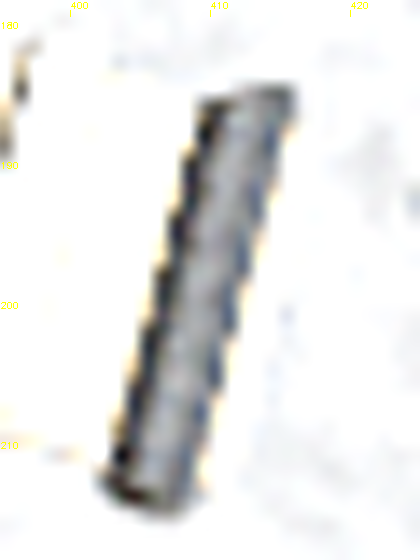

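View pics/c10.png

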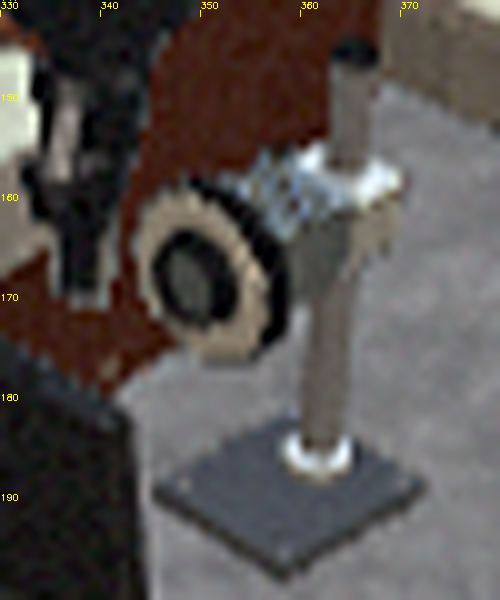

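Run:
```python
from h import *
np.set_printoptions(suppress=True,precision=1)
for p in [(348.5,168),(349.5,168)]: print(onz("scene",[p],160))
print("ringc",onz("scene",[(350.5,167.5)],160))
P=np.array([(155,490),(285,415),(425,485),(285,578)])/10+[330,140]
q=onz("scene",P,8)[:,:2];print(q, q.mean(0)); 
for i,j in((0,1),(3,2),(1,2),(0,3)):
  d=q[j]-q[i];print(np.degrees(np.arctan2(d[1],d[0])),np.hypot(*d))
print("coltop",onz("scene",[(365.5,144.5)],240),"colbase",onz("scene",[(361.8,186)],10))
```

```text
[[759.  -20.8 160. ]]
[[762.  -24.1 160. ]]
ringc [[768. -25. 160.]]
[[792.   11.9]
 [880.5   2.7]
 [880.8 -79.8]
 [780.1 -73.6]] [833.4 -34.7]
-5.978334299881771 89.01484225785201
-3.524013455543298 100.83164820425179
-89.80878212664514 82.43605274137465
-97.88014982505454 86.32405290135354
coltop [[858.7 -31.9 240. ]] colbase [[860.2 -32.2  10. ]]
```

Call:
drive_tool(increments=[[[0.05,0.2,0.0],[0,0,-0.2]],[[0.15,0.4,0.0],[0,0,-0.4]],[[0.22,0.6,0.05],[0,0,-0.6]],[[0.22,0.73,0.1],[0,0,-0.8]],[[0.22,0.73,0.12],[0,0,-1]],[[0.22,0.73,0.12],[0,0,-1]],[[0.22,0.73,0.12],[0,0,-1]]])

```text
time: 2.15
eef_pos: [706.8, 21.1, 300.6]
tcp_rot: [-0.525, -3.095, 0.001]
contact_force: [-0.5, 0.3, -0.0]
width: -0.3
```

Run:
```python
from h import *
s=manip.read_state();print(s['time'],s['eef_pos'],s['joint_pos'],yawof()[0])
print(plan((695,28,200),yaw=86.7))
im=manip.read_camera("top")[:,:,::-1]; cv2.imwrite("pics/t1.png",im)
crop("top",240,90,340,225,5,"pics/c11.png",im)
print(onz("top",[(255,164.5),(322,167.5)],200))
```

```text
2.15 [706.76162146  21.06012928 300.56195957] [ 2.98785092e-02  5.26940396e-01  6.26994942e-01  1.67352795e+00
 -2.26614928e-04  3.66024128e-01] 70.740373161862
(array([0.044, 0.009, 0.335]), array([-0.001, -0.003, -0.355]))
[[643.2186685  143.49655678 200.        ]
 [630.26189665 -83.66658221 200.        ]]
```

View pics/c11.png

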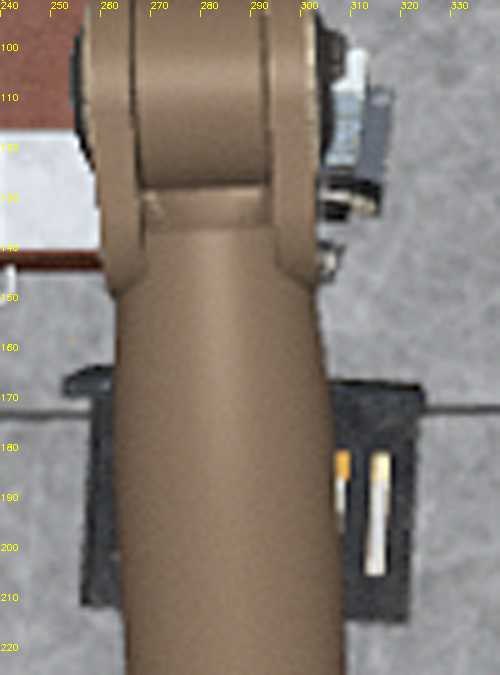

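Call:
drive_tool(increments=[[[0.04,0.01,0.08],[0,0,-0.15]],[[0.04,0.01,0.18],[0,0,-0.3]],[[0.04,0.01,0.27],[0,0,-0.355]],[[0.04,0.01,0.335],[0,0,-0.355]],[[0.04,0.01,0.335],[0,0,-0.355]]])

```text
time: 2.7
eef_pos: [694.3, 26.9, 200.1]
tcp_rot: [-0.093, -3.137, 0.001]
contact_force: [-0.4, -0.7, -0.2]
width: 0.3
```

Run:
```python
from h import *
s=manip.read_state();print(s['time'],s['eef_pos'],s['contact_force'],yawof()[0])
p0=s['eef_pos'];A=yawof()[1]
H=np.array([643,30.,31]);ax=np.array([-.9984,.0575,0])
for th in np.r_[1.45:0.0:-0.1,0.0]:
    r=148
    c=H[None]*1; 
    a=r*np.cos(th)-15*np.sin(th); zz=31+r*np.sin(th)+15*np.cos(th)
    C=H+ax*a; C[2]=zz
    T=C-ax*11; T[2]+=17
    print(round(th,2),T.round(0),(A.T@(T-p0)/300).round(3))
```

```text
2.7 [694.30332106  26.85145777 200.07246095] [-0.39785756 -0.68279521 -0.17295868] 86.61043232530633
1.45 [651.  30. 197.] [0.144 0.    0.012]
1.35 [636.  30. 196.] [0.194 0.    0.015]
1.25 [622.  31. 193.] [0.243 0.    0.024]
1.15 [607.  32. 189.] [0.29  0.    0.037]
1.05 [593.  33. 184.] [0.337 0.    0.055]
0.95 [580.  34. 177.] [0.381 0.    0.078]
0.85 [568.  34. 169.] [0.422 0.    0.105]
0.75 [556.  35. 160.] [ 0.461 -0.     0.136]
0.65 [545.  36. 150.] [ 0.497 -0.     0.17 ]
0.55 [536.  36. 138.] [ 0.528 -0.     0.208]
0.45 [527.  37. 126.] [ 0.556 -0.     0.249]
0.35 [520.  37. 113.] [ 0.58  -0.     0.293]
0.25 [515.  37.  99.] [ 0.599 -0.     0.339]
0.15 [510.  38.  85.] [ 0.614 -0.     0.386]
0.05 [507.  38.  70.] [ 0.623 -0.     0.435]
0.0 [506.  38.  63.] [ 0.626 -0.     0.459]
```

Call:
drive_tool(increments=[[[0.07,0,0.005],[0,0,0]],[[0.12,0,0.01],[0,0,0]],[[0.15,0,0.012],[0,0,0]],[[0.17,0,0.014],[0,0,0]],[[0.195,0,0.016],[0,0,0]],[[0.22,0,0.02],[0,0,0]],[[0.243,0,0.025],[0,0,0]],[[0.267,0,0.031],[0,0,0]],[[0.29,0,0.037],[0,0,0]],[[0.314,0,0.046],[0,0,0]],[[0.337,0,0.055],[0,0,0]],[[0.36,0,0.067],[0,0,0]],[[0.381,0,0.078],[0,0,0]]])

```text
time: 4.0
eef_pos: [581.4, 34.8, 178.0]
tcp_rot: [-0.088, -3.14, -0.0]
contact_force: [0.2, 0.1, 0.8]
width: 0.0
```

Run:
```python
from h import *
s=manip.read_state();print(s['time'],s['eef_pos'],s['contact_force'],yawof()[0])
im=manip.read_camera("scene")[:,:,::-1]; cv2.imwrite("pics/s2.png",im)
crop("scene",260,130,400,260,5,"pics/c12.png",im)
```

```text
4.0 [581.36251534  34.8408687  178.01148583] [0.17774516 0.10254765 0.82799872] 86.80619477119656
```

View pics/c12.png

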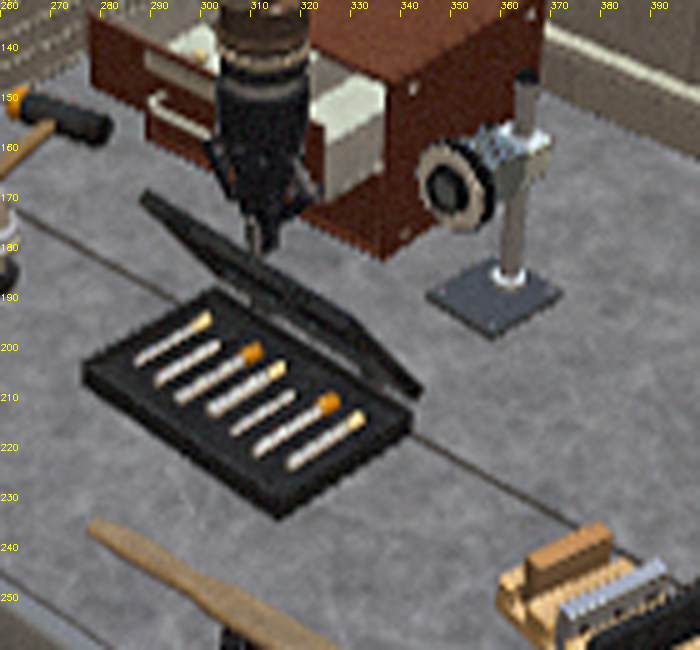

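The lid has followed the fingertip to about 0.95 rad (free edge now at row 190–225 in the crop). Continuing down the arc.

Call:
drive_tool(increments=[[[0.02,0,0.013],[0,0,0]],[[0.041,0,0.027],[0,0,0]],[[0.061,0,0.042],[0,0,0]],[[0.08,0,0.058],[0,0,0]],[[0.098,0,0.075],[0,0,0]],[[0.116,0,0.092],[0,0,0]],[[0.132,0,0.111],[0,0,0]],[[0.147,0,0.13],[0,0,0]],[[0.161,0,0.15],[0,0,0]],[[0.175,0,0.171],[0,0,0]],[[0.187,0,0.193],[0,0,0]],[[0.199,0,0.215],[0,0,0]],[[0.209,0,0.238],[0,0,0]],[[0.218,0,0.261],[0,0,0]],[[0.226,0,0.284],[0,0,0]],[[0.233,0,0.308],[0,0,0]],[[0.238,0,0.332],[0,0,0]],[[0.242,0,0.357],[0,0,0]],[[0.244,0,0.37],[0,0,0]],[[0.244,0,0.378],[0,0,0]]])

```text
time: 6.05
eef_pos: [508.7, 38.8, 64.4]
tcp_rot: [-0.088, -3.14, 0.0]
contact_force: [-0.2, -0.3, 0.1]
width: -0.1
```

Run:
```python
from h import *
s=manip.read_state();print(s['time'],s['eef_pos'],s['contact_force'],yawof()[0])
```

```text
6.05 [508.74726351  38.82245278  64.44386894] [-0.21447222 -0.31247239  0.13450807] 86.80418445928694
```

Tip now at about 47 mm; press gently until a contact force shows.

Call:
drive_tool(increments=[[[0,0,0.004],[0,0,0]],[[0,0,0.008],[0,0,0]],[[0,0,0.01],[0,0,0]],[[0,0,0.01],[0,0,0]],[[0,0,0.01],[0,0,0]]])

```text
time: 6.55
eef_pos: [509.1, 38.8, 63.4]
tcp_rot: [0.088, 3.139, 0.0]
contact_force: [-4.8, 0.4, 10.4]
width: 0.2
```

Call:
drive_tool(increments=[[[0,0,0],[0,0,0]],[[0,0,-0.12],[0,0,0]],[[-0.1,-0.15,-0.28],[0,0,0]],[[-0.1,-0.3,-0.45],[0,0,0]],[[-0.1,-0.5,-0.45],[0,0,0]],[[-0.1,-0.7,-0.45],[0,0,0]],[[-0.1,-0.9,-0.45],[0,0,0]],[[-0.1,-0.9,-0.45],[0,0,0]]], grip=0)

```text
time: 7.35
eef_pos: [524.4, -225.5, 197.4]
tcp_rot: [0.087, 3.139, -0.001]
contact_force: [0.8, 0.1, -0.4]
width: 0.4
```

Run:
```python
from h import *
s=manip.read_state();print(s['time'],s['eef_pos'],s['contact_force'],s['joint_pos'],yawof()[0])
im=manip.read_camera("scene")[:,:,::-1]; cv2.imwrite("pics/s3.png",im)
crop("scene",260,130,420,280,5,"pics/c13.png",im)
im=manip.read_camera("top")[:,:,::-1]; cv2.imwrite("pics/t3.png",im)
crop("top",240,90,440,225,4,"pics/c14.png",im)
```

```text
7.35 [ 524.35955844 -225.51954541  197.3829276 ] [ 0.8432812   0.06613106 -0.40814982] [-4.06201002e-01  2.15027345e-01 -4.40185109e-02  1.31000758e+00
  6.27626775e-05 -3.50634156e-01] 86.81623177083519
```

View pics/c13.png

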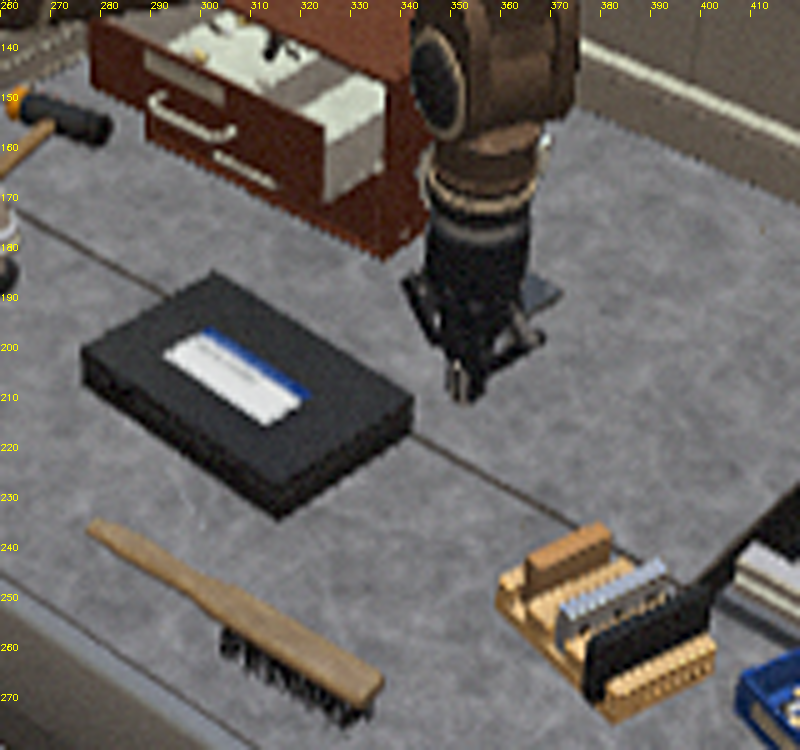

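View pics/c14.png

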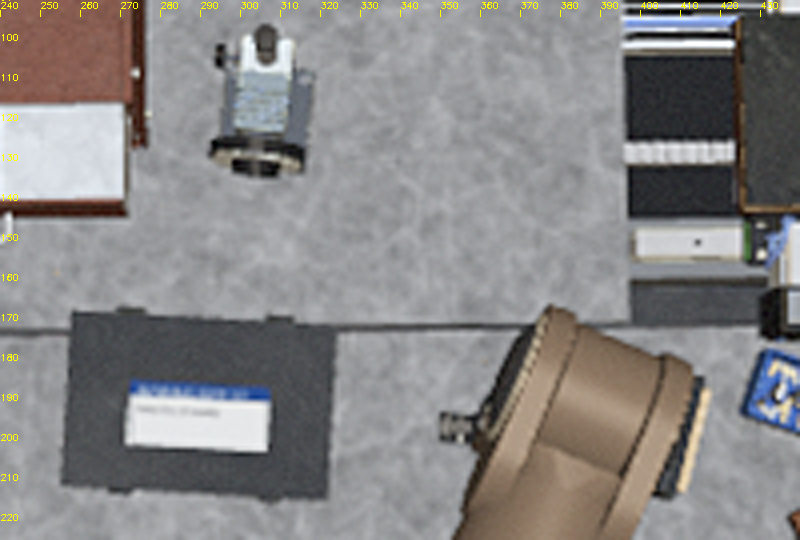

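Run:
```python
from h import *
print(plan((525,-409.5,150),yaw=75.5))
```

```text
(array([-0.04 , -0.6  ,  0.157]), array([-0.003,  0.002,  0.243]))
```

Call:
drive_tool(increments=[[[-0.01,-0.15,0.0],[0,0,0.1]],[[-0.03,-0.3,0.0],[0,0,0.243]],[[-0.04,-0.45,0.05],[0,0,0.243]],[[-0.04,-0.6,0.1],[0,0,0.243]],[[-0.04,-0.6,0.157],[0,0,0.243]],[[-0.04,-0.6,0.157],[0,0,0.243]]], grip=40)

```text
time: 8.05
eef_pos: [525.0, -404.0, 146.2]
tcp_rot: [-0.389, -3.113, -0.004]
contact_force: [-1.0, 0.2, -0.3]
width: 39.7
```

Run:
```python
from h import *
s=manip.read_state();print(s['time'],s['eef_pos'],s['width'],yawof()[0])
print(plan((525,-409.5,63),yaw=75.5))
im=manip.read_camera("scene")[:,:,::-1]; cv2.imwrite("pics/s4.png",im)
for P in [(525,-409.5,78),(525,-409.5,133)]: print(proj("scene",[P]))
crop("scene",350,200,430,290,7,"pics/c15.png",im)
```

```text
8.05 [ 525.01927907 -404.03983609  146.17089756] 39.71025413027618 75.76526708190916
(array([-0.006, -0.018,  0.277]), array([ 0.003, -0.006,  0.006]))
[[389.80534252 251.63944626]]
[[391.48022408 241.11584144]]
```

View pics/c15.png

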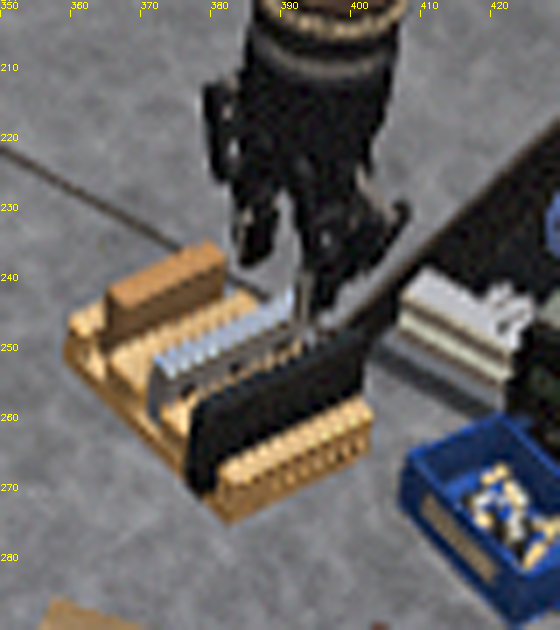

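Call:
drive_tool(increments=[[[-0.006,-0.018,0.05],[0,0,0]],[[-0.006,-0.018,0.12],[0,0,0]],[[-0.006,-0.018,0.2],[0,0,0]],[[-0.006,-0.018,0.25],[0,0,0]],[[-0.006,-0.018,0.275],[0,0,0]],[[-0.006,-0.018,0.275],[0,0,0]],[[-0.006,-0.018,0.275],[0,0,0]]])

```text
time: 8.8
eef_pos: [527.3, -409.5, 67.9]
tcp_rot: [0.385, 3.117, -0.001]
contact_force: [0.2, -0.7, 0.3]
width: 40.2
```

Run:
```python
from h import *
s=manip.read_state();print(s['time'],s['eef_pos'],s['contact_force'],s['width'],yawof()[0])
im=manip.read_camera("scene")[:,:,::-1]; cv2.imwrite("pics/s5.png",im)
crop("scene",350,200,430,290,7,"pics/c16.png",im)
```

```text
8.8 [ 527.32035    -409.46191448   67.94323183] [ 0.21491564 -0.68612025  0.31495605] 40.158390659887175 75.90908922444576
```

View pics/c16.png

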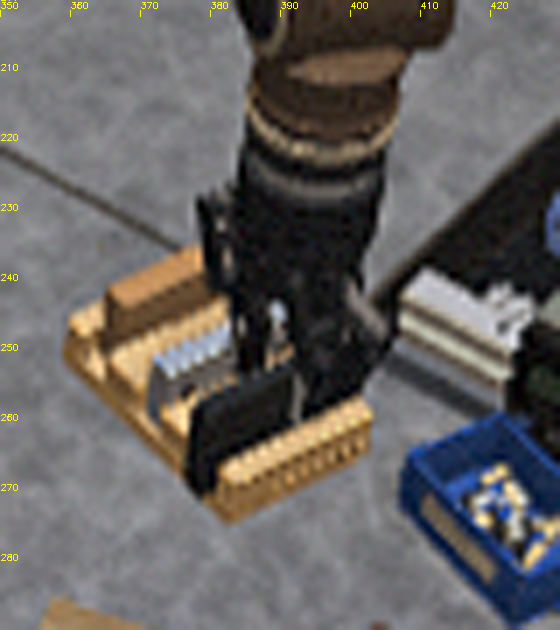

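Call:
drive_tool(increments=[[[0.013,0,0.01],[0,0,0]],[[0.013,0,0.017],[0,0,0]],[[0.013,0,0.017],[0,0,0]]])

```text
time: 9.15
eef_pos: [522.7, -408.5, 61.7]
tcp_rot: [-0.387, -3.118, -0.0]
contact_force: [0.1, 0.0, 0.5]
width: 39.9
```

Call:
drive_tool(increments=[[[0,0,0],[0,0,0]],[[0,0,0],[0,0,0]],[[0,0,0],[0,0,0]],[[0,0,0],[0,0,0]],[[0,0,0],[0,0,0]],[[0,0,0],[0,0,0]]], grip=0)

```text
time: 9.75
eef_pos: [522.8, -409.4, 62.0]
tcp_rot: [0.387, 3.117, -0.002]
contact_force: [-0.4, -5.5, 1.4]
width: 15.4
```

Gripped at about 16 mm opening. Lift straight up, slowly first.

Call:
drive_tool(increments=[[[0,0,-0.03],[0,0,0]],[[0,0,-0.08],[0,0,0]],[[0,0,-0.15],[0,0,0]],[[0,0,-0.25],[0,0,0]],[[0,0,-0.4],[0,0,0]],[[0,0,-0.55],[0,0,0]],[[0,0,-0.6],[0,0,0]],[[0,0,-0.6],[0,0,0]],[[0,0,-0.6],[0,0,0]]])

```text
time: 10.65
eef_pos: [522.9, -407.9, 240.5]
tcp_rot: [-0.385, -3.117, -0.003]
contact_force: [-0.1, 0.2, -1.8]
width: 15.2
```

Run:
```python
from h import *
s=manip.read_state();print(s['time'],s['eef_pos'],s['contact_force'],s['width'],yawof()[0])
im=manip.read_camera("scene")[:,:,::-1]; cv2.imwrite("pics/s6.png",im)
crop("scene",350,170,430,290,6,"pics/c17.png",im)
f=lambda im:np.clip((im.astype(float)/255)**.5*1.6*255-60,0,255).astype(np.uint8)
crop("scene",365,200,415,250,12,"pics/c18.png",f(im))
```

```text
10.65 [ 522.8842484  -407.88907722  240.48633439] [-0.13729205  0.19849783 -1.80798071] 15.233176282355268 75.90050780376863
```

View pics/c17.png

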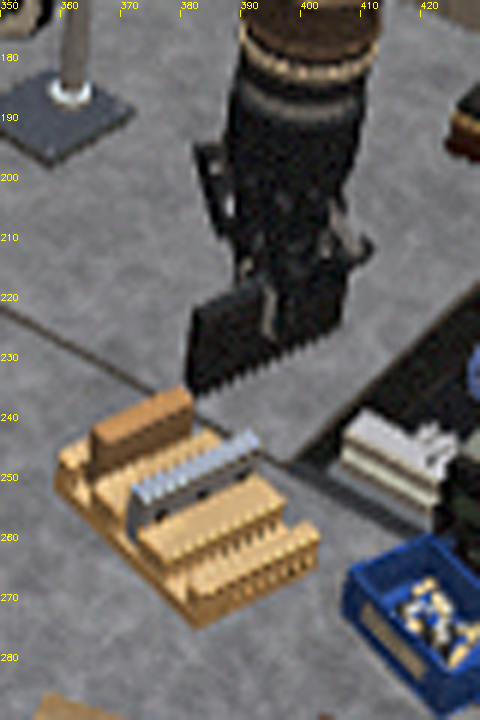

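View pics/c18.png

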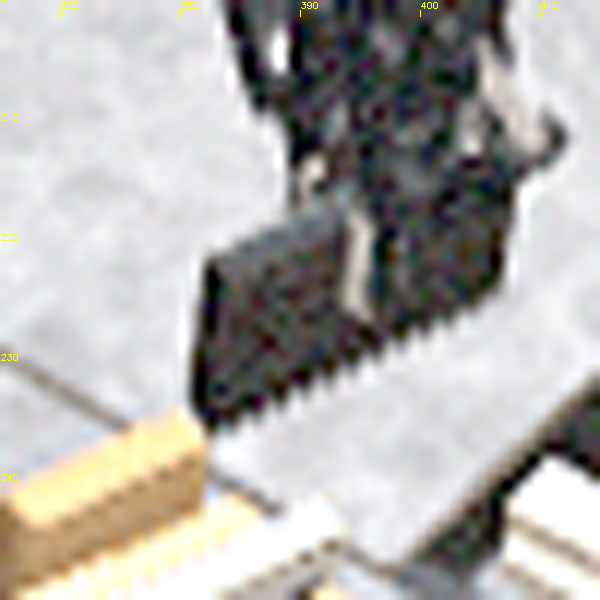

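Call:
drive_tool(increments=[[[0,0,0],[0,0,-0.2]],[[0,0,0],[0,0,-0.4]],[[0,0,0],[0,0,-0.6]],[[0,0,0],[0,0,-0.8]],[[0,0,0],[0,0,-1]],[[0,0,0],[0,0,-1]],[[0,0,0],[0,0,-1]]])

```text
time: 11.4
eef_pos: [522.3, -407.9, 239.2]
tcp_rot: [0.836, -3.026, -0.006]
contact_force: [-0.3, 0.1, -1.7]
width: 15.7
```

Call:
drive_tool(increments=[[[0,0,0],[0,0,-0.2]],[[0,0,0],[0,0,-0.4]],[[0,0,0],[0,0,-0.6]],[[0,0,0],[0,0,-0.8]],[[0,0,0],[0,0,-1]],[[0,0,0],[0,0,-1]],[[0,0,0],[0,0,-1]]])

```text
time: 12.1
eef_pos: [522.5, -408.1, 240.2]
tcp_rot: [1.93, -2.478, -0.004]
contact_force: [0.1, 0.5, -1.1]
width: 15.4
```

Run:
```python
from h import *
s=manip.read_state();print(s['time'],s['eef_pos'],s['contact_force'],s['width'],yawof()[0])
im=manip.read_camera("scene")[:,:,::-1]; cv2.imwrite("pics/s7.png",im)
f=lambda im:np.clip((im.astype(float)/255)**.5*1.6*255-60,0,255).astype(np.uint8)
crop("scene",365,200,415,250,12,"pics/c19.png",f(im))
```

```text
12.1 [ 522.53476685 -408.1461059   240.2111943 ] [ 0.07148593  0.51300988 -1.07107138] 15.434565507267816 165.81422546607632
```

View pics/c19.png

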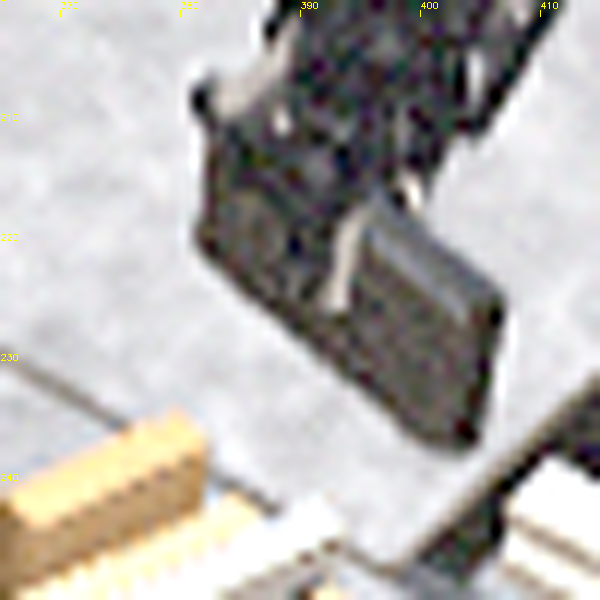

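The turned-over view shows the step shelf and frame (edge line from (394,220) to (403,226)), while the −y face was plain. So the grooved face is +tool‑y and the target yaw is −6.2°.

Run:
```python
from h import *
print(plan((515,-270,240)))
```

```text
(array([-0.44 ,  0.138,  0.002]), array([0., 0., 0.]))
```

Call:
drive_tool(increments=[[[-0.08,0.02,0],[0,0,0.18]],[[-0.16,0.04,0],[0,0,0.36]],[[-0.24,0.07,0],[0,0,0.54]],[[-0.32,0.1,0],[0,0,0.72]],[[-0.4,0.12,0],[0,0,0.9]],[[-0.44,0.14,0],[0,0,1]],[[-0.44,0.14,0],[0,0,1]]])

```text
time: 12.85
eef_pos: [514.0, -268.6, 241.7]
tcp_rot: [0.836, -3.028, -0.001]
contact_force: [0.0, -0.1, -1.2]
width: 15.4
```

Run:
```python
from h import *
s=manip.read_state();print(s['eef_pos'],yawof()[0])
print(plan((512,-130,240)))
```

```text
[ 513.98702088 -268.58583499  241.6964151 ] 120.88142700796902
(array([-0.231,  0.4  ,  0.006]), array([0., 0., 0.]))
```

Call:
drive_tool(increments=[[[-0.04,0.07,0],[0,0,0.18]],[[-0.08,0.14,0],[0,0,0.36]],[[-0.12,0.21,0],[0,0,0.54]],[[-0.16,0.28,0],[0,0,0.72]],[[-0.2,0.35,0],[0,0,0.9]],[[-0.23,0.4,0],[0,0,1]],[[-0.23,0.4,0],[0,0,1]]])

```text
time: 13.55
eef_pos: [512.1, -130.8, 241.5]
tcp_rot: [-0.384, -3.118, -0.001]
contact_force: [0.4, -0.0, -2.0]
width: 15.2
```

Run:
```python
from h import *
s=manip.read_state();print(s['eef_pos'],yawof()[0])
print(plan((510,5,240)))
```

```text
[ 512.10535936 -130.83364565  241.54568447] 75.97053313489201
(array([0.117, 0.438, 0.005]), array([0., 0., 0.]))
```

Call:
drive_tool(increments=[[[0.02,0.07,0],[0,0,0.18]],[[0.04,0.15,0],[0,0,0.36]],[[0.06,0.23,0],[0,0,0.54]],[[0.08,0.3,0],[0,0,0.72]],[[0.1,0.37,0],[0,0,0.9]],[[0.12,0.44,0],[0,0,1]],[[0.12,0.44,0],[0,0,1]]])

```text
time: 14.25
eef_pos: [509.7, 5.8, 241.5]
tcp_rot: [-1.546, -2.734, -0.0]
contact_force: [-0.1, 0.4, -1.3]
width: 15.3
```

Run:
```python
from h import *
s=manip.read_state();print(s['eef_pos'],yawof()[0])
print(plan((509.5,5,177),yaw=-6.2))
```

```text
[509.68488204   5.7605385  241.49797136] 31.014479204381292
(array([-0.002, -0.002,  0.215]), array([-0.   , -0.   ,  0.827]))
```

Call:
drive_tool(increments=[[[0,0,0.03],[0,0,0.15]],[[0,0,0.07],[0,0,0.3]],[[0,0,0.11],[0,0,0.45]],[[0,0,0.15],[0,0,0.6]],[[0,0,0.19],[0,0,0.75]],[[0,0,0.215],[0,0,0.83]],[[0,0,0.215],[0,0,0.83]],[[0,0,0.215],[0,0,0.83]]])

```text
time: 15.05
eef_pos: [509.6, 3.9, 177.3]
tcp_rot: [2.341, 2.094, -0.001]
contact_force: [0.1, -0.3, -0.8]
width: 15.6
```

Run:
```python
from h import *
s=manip.read_state();print(s['time'],s['eef_pos'],s['joint_pos'],yawof()[0])
im=manip.read_camera("scene")[:,:,::-1]; cv2.imwrite("pics/s8.png",im)
im2=manip.read_camera("top")[:,:,::-1]; cv2.imwrite("pics/t8.png",im2)
crop("scene",270,140,370,240,7,"pics/c20.png",im);crop("top",240,90,360,220,5,"pics/c21.png",im2)
```

```text
15.05 [509.57611407   3.94987036 177.27288119] [ 7.94239801e-03  1.06394638e-01 -2.17097103e-01  1.24758379e+00
 -3.49974806e-04  1.68997398e+00] -6.373310315025006
```

View pics/c20.png

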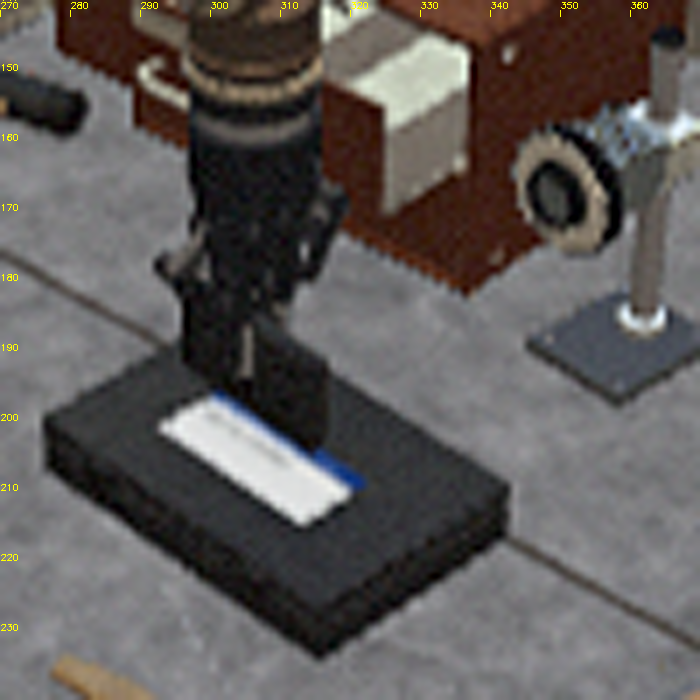

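View pics/c21.png

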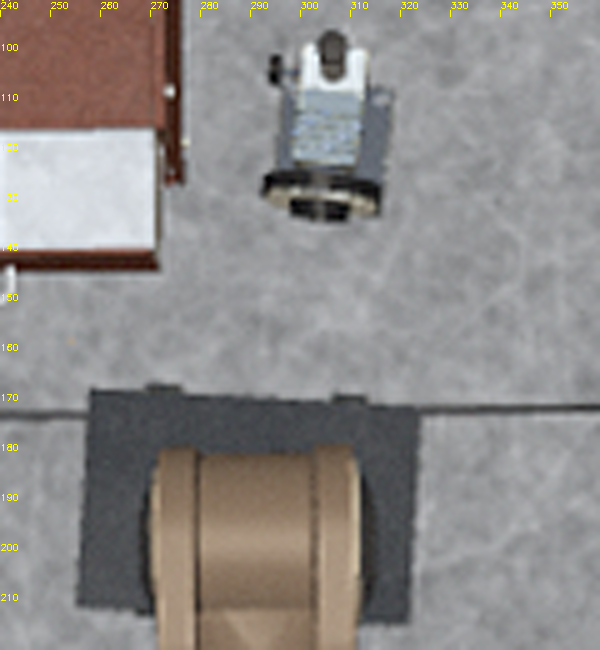

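Run:
```python
from h import *
np.set_printoptions(suppress=True,precision=1)
a=np.radians(-6.3);n=np.array([np.cos(a),np.sin(a),0]);l=np.array([-n[1],n[0],0])
c=np.array([509.5,4,160]);b=c-8*n
for nm,y,z in(("L top",59,33),("L bot",59,-33),("R top",-59,33),("R bot",-59,-33)): print(nm,proj("scene",[b+l*y+[0,0,z]])[0])
im=cv2.imread("pics/s8.png");crop("scene",285,165,330,210,16,"pics/c22.png",np.clip((im/255.)**.5*1.6*255-60,0,255).astype(np.uint8))
```

```text
L top [295.2 179.2]
L bot [295.5 191.8]
R top [314.5 192.4]
R bot [314.3 205.2]
```

View pics/c22.png

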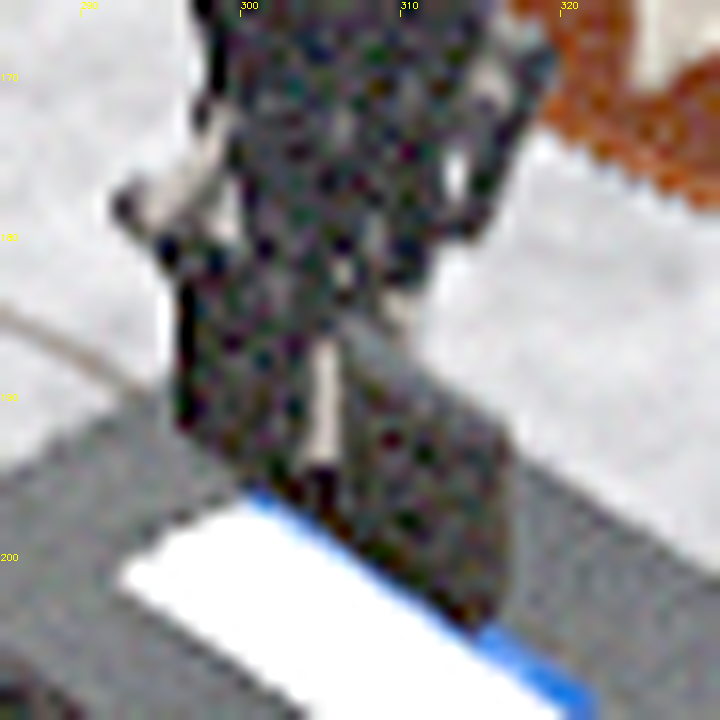

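The pad's back-face corners, e.g. (296,192) and (315,204.5), match the predicted ones within about 1 px (3 mm). I'll settle and check.

Call:
drive_tool(increments=[[[-0.008,0,0],[0,0,0]],[[-0.008,0,0],[0,0,0]],[[-0.008,0,0],[0,0,0]],[[-0.008,0,0],[0,0,0]],[[-0.008,0,0],[0,0,0]],[[-0.008,0,0],[0,0,0]],[[-0.008,0,0],[0,0,0]],[[-0.008,0,0],[0,0,0]]])

```text
time: 15.95
eef_pos: [509.1, 2.6, 177.3]
tcp_rot: [-2.343, -2.092, -0.0]
contact_force: [-0.2, -0.1, -1.1]
width: 15.3
```

Run:
```python
from h import *
s=manip.read_state();print(s['time'],s['eef_pos'],abs(s['qvel']).max(),s['contact_force'],s['width'],yawof()[0])
```

```text
15.95 [509.10812882   2.55619015 177.27427679] 0.0014289166156835403 [-0.17971758 -0.08994509 -1.1136417 ] 15.297818476291498 -6.473736731734915
```

Call:
drive_tool(increments=[[[0.005,0,0],[0,0,0]],[[0.013,0,0],[0,0,0]],[[0.013,0,0],[0,0,0]],[[0.013,0,0],[0,0,0]],[[0.013,0,0],[0,0,0]],[[0.013,0,0],[0,0,0]],[[0.013,0,0],[0,0,0]],[[0.013,0,0],[0,0,0]]])

```text
time: 16.75
eef_pos: [509.5, 6.4, 177.2]
tcp_rot: [-2.343, -2.092, 0.0]
contact_force: [-0.4, 0.5, -1.8]
width: 15.2
```

Run:
```python
from h import *
s=manip.read_state();print(s['time'],s['eef_pos'],abs(s['qvel']).max(),s['contact_force'],s['width'],yawof()[0])
manip.close_job()
```

```text
16.75 [509.51124404   6.36927667 177.24652675] 0.0025528858015636566 [-0.40742328  0.46015835 -1.82655579] 15.175828246902043 -6.483287124718115
the job is handed in; nothing more can be done
```

I lowered the lid with closed fingers at about 1 rad/s and pressed it shut, with about 10 N at the end. I then lifted the pad from the slot on the robot's right, turned it, and held it in front of the lens. The job was handed in at 16.75 s; no verdict was reported.

**Lid:** the pictures taken afterwards show it lying flat on the case.

**Grooved face:** before the final move I turned the pad over in the air. The scene camera showed the stepped edge on the side that now faces the lens; the other face was plain.

**Final pose:** at hand-in the TCP was at (509.5, 6.4, 177.2) mm with yaw −6.5°. The arm was at rest (joint speeds under 0.003 rad/s) and the finger opening was 15.2 mm.
- I estimated the focus point at about (509.5, 5, 160) mm and the lens axis at −6.2°, from the camera images.
- The pad's middle sits 17 mm below the TCP.
- The pad's visible corners matched the predicted ones within about 1 pixel (3 mm).

**Checks that disagreed or were not made:**
- My readings of the lens-axis direction spread from −3.5° to −9.4°, though the more reliable ones lay between about −5.7° and −7°. I expect this to cost less than 10 mm sideways at the pad.
- One sideways correction of 2–3 mm went the wrong way first; I put it right before handing in.
- I took no new picture after that last shift of about 4 mm.

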